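Transfer disc-cutter punches to the bench rack in reverse order

ROBOT

A 6-joint arm with a two-finger parallel gripper is mounted at the origin on the work surface. World frame = base frame: x ahead of the robot, y to its left, z up, the work surface at z = 0. Lengths are in m, angles in degrees, forces in N, time in s.
With the tool pointing down it reaches from about 0.425 to 0.925 m from the base axis. Payload 12.5 kg.
Tool frame: the origin (TCP) lies between the finger pads; the fingertips stand 19 mm ahead of it and the grasp point (between the pads) is the TCP; z points along the fingers, y is the line along which they close (so a half turn about z gives the same grasp; the last joint's range is limited). The gripper opens to 85 mm and grips with 20 to 120 N. Pads are 22 mm wide; open, the fingers measure 114 mm over their backs; the gripper's body (76 mm by 85 mm) begins 54 mm behind the grasp point. The pads swing forward as they close: fully open they stand 13 mm farther back than shut.
Start: joints at [68.09, 28.126, 89.318, -0, 62.55, -6.05], TCP at [0.171, 0.601, 0.25] pointing down, gripper open.
Joint ranges: [-177.58, 177.58], [-47.91, 125.51], [2.72, 160], [-65.01, 245.01], [3.68, 167.84], [-153.87, 153.87]. Speed limits (degrees/s): [127.2, 127.2, 159.86, 180, 180, 180].

INTERFACE

Orientations are given as a 3x3 rotation matrix whose columns are the frame's x, y, z axes.
In Python, from plant import robot, eyes, job, regions_of, place_of gives the robot as it stands.
- The arm moves only by the shell command python3 -m creep 'ROWS' [OPENING] [FORCE]. ROWS is JSON, a list of rows, each a list of 2 entries, a list of its own where there are three numbers: the shift along the tool's x, y, z scaled (see below), then the turn, a rotation vector about the tool's x, y, z scaled (see below). In form: [[[tx, ty, tz], [wx, wy, wz]], ...]. A call has 1 to 8 rows; each row shifts and turns the commanded pose from where the row before left it, along the tool's axes as they then stand; what a row does not reach is not made up. The controller multiplies each number of a shift by 2.5 cm and each number of a turn by 0.1 rad. A row lasts 1/12 s, in which the tool goes at most 41.7 mm and 7.16 degrees, less where a joint would pass 70% of its speed; a pose out of reach is approached as far as the arm can. A call with a number of a shift or a turn outside -1 to 1 is refused whole. A call with a gripper value outside its range is refused whole. OPENING is the opening, from 0 (shut) to 1 (fully open), set as the call begins (- or left out, the last holds). The fingers move at their own pace and stop on an object; FORCE is the grip in N (left out, the last holds). Time passes only in rows, so rows that do not move let the fingers close. It gives the time, the measured TCP pose, the force, the opening and the grip force at its end, in the units of the state.
- robot.sense(): the state, without advancing time (a new reading comes with each control period).
- eyes.read_camera(name): name is "scene" or "side" or "wrist"; returns the picture (480x640x3 uint8, red, green, blue); there is no depth.
- eyes.calibration(name): a dict with "camera_matrix" (3x3 intrinsics, pixels), "T" (4x4, takes a point from camera to world coordinates); the wrist camera has in their place "hand_eye" (4x4, takes a point from camera to tool coordinates, whose origin is the TCP and whose axes are the flange's). Camera axes: x right, y down, z forward; pixel columns grow to the right and rows downward; lengths in m; the calibration is good to about 2 mm. A picture is of the moment at which its call begins: read the wrist's pose just before it. calibration takes no time and is no camera call.
- job.close_job(): hands the job in; it is judged then, once.
Trained networks look in the newest picture that a camera, given by its name, has taken for a name from the list of things; names that differ only in an ending like _2 or _b are one class to them, and where a whole thing is asked for, a point or a joint stands for the part that bears it (a point fixed in the world has none). Each returns a list of dicts, best first, with "score" (0 to 1); they miss things now and then, are a little off and sometimes report something else, mostly with a low value. They report only what shows in the picture. A call takes as long as a camera call. They do not tell look-alikes from the thing itself.
- regions_of(name, camera): "pixels" (480x640 bool, what is visible of it) and "box" ([centre column, centre row, width, height] in pixels, round what is visible of it).
- place_of(name, camera): "pixel" ([column, row] in pixels: a listed point, or the origin of a listed thing).
The state is a dict: "time_s": time; "q": joint angles; "joint_velocities": joint speeds; "joint_efforts": joint torques, N m; "tcp_pos": TCP position; "orientation": TCP orientation; "contact_force": force on the tool from outside, world axes, zero at the start; "ft_torque": the same for the moment, N m; "gripper_width": finger opening in m; "grasp_force": force on a finger pad.
Only numpy, scipy, OpenCV 4.12 (cv2) and the standard library are available. Lean on these libraries where they do the work, as an engineer would, in place of code of your own. Each camera call takes 0.05 s, during which the arm holds its last target. There are 200 camera calls.

TASK

Move the four coloured punches from the wooden rack to the empty aluminium rack so that their order is reversed, counting each rack from its brass-ball end: the punch nearest the wooden rack's brass ball goes into the pocket farthest from the aluminium rack's brass ball, the second into the second farthest, and so on. Set each one down gently without dropping it, so that all four end up standing upright on the floors of their own pockets, released.

Things in the scene. Friction and masses are not known exactly. Their poses are not given: they have to be found in the camera images.
- wood_rack: Start rack, fixed: flat wooden base 224 x 62 x 8 mm carrying four pocket blocks in a row. Origin: centre of its underside, on the bench; x along the row towards the end with the 24 mm brass ball (at x = +128 mm); z up. Pocket centres at x = -81, -27, +27, +81 mm, y = 0; pocket floors 13 mm, rims 26 mm above the bench.
- alu_rack: Target rack, fixed: aluminium bar 224 x 54 x 26 mm, four open pockets in a row, 42 mm square, 13 mm deep, a dark round spot on each floor, empty at the start. Origin: centre of its underside, on the bench; x along the row towards the end with the 24 mm brass ball (at x = +128 mm); z up. Pocket centres at x = -81, -27, +27, +81 mm, y = 0; pocket floors 13 mm, rims 26 mm above the bench.
- red_block: A light wooden pocket block, 52 mm square and 18 mm high, fixed on the wooden rack, two of its rims painted red: one of that rack's four places, in any order. The red punch stands in it at the start. Pocket 42 mm square, 13 mm deep. Origin: centre of the underside, 8 mm above the bench; pocket floor 5 mm above the origin; z up.
- yellow_block: A light wooden pocket block, 52 mm square and 18 mm high, fixed on the wooden rack, two of its rims painted yellow: one of that rack's four places, in any order. The yellow punch stands in it at the start. Pocket 42 mm square, 13 mm deep. Origin: centre of the underside, 8 mm above the bench; pocket floor 5 mm above the origin; z up.
- blue_block: A light wooden pocket block, 52 mm square and 18 mm high, fixed on the wooden rack, two of its rims painted blue: one of that rack's four places, in any order. The blue punch stands in it at the start. Pocket 42 mm square, 13 mm deep. Origin: centre of the underside, 8 mm above the bench; pocket floor 5 mm above the origin; z up.
- green_block: A light wooden pocket block, 52 mm square and 18 mm high, fixed on the wooden rack, two of its rims painted green: one of that rack's four places, in any order. The green punch stands in it at the start. Pocket 42 mm square, 13 mm deep. Origin: centre of the underside, 8 mm above the bench; pocket floor 5 mm above the origin; z up.
- red_punch: The red disc-cutter punch, loose, about 0.24 kg (0.17 to 0.34), 70 mm tall, standing upright: a steel foot 26 mm in diameter up to 30 mm, then a red grip sleeve 28 mm in diameter from 30 to 62 mm, then a red cap 22 mm in diameter. Round, so its yaw does not matter. Origin: centre of the underside; z up along the punch.
- yellow_punch: The yellow disc-cutter punch, loose, about 0.24 kg (0.17 to 0.34), 70 mm tall, standing upright: a steel foot 26 mm in diameter up to 30 mm, then a yellow grip sleeve 28 mm in diameter from 30 to 62 mm, then a yellow cap 22 mm in diameter. Round, so its yaw does not matter. Origin: centre of the underside; z up along the punch.
- blue_punch: The blue disc-cutter punch, loose, about 0.24 kg (0.17 to 0.34), 70 mm tall, standing upright: a steel foot 26 mm in diameter up to 30 mm, then a blue grip sleeve 28 mm in diameter from 30 to 62 mm, then a blue cap 22 mm in diameter. Round, so its yaw does not matter. Origin: centre of the underside; z up along the punch.
- green_punch: The green disc-cutter punch, loose, about 0.24 kg (0.17 to 0.34), 70 mm tall, standing upright: a steel foot 26 mm in diameter up to 30 mm, then a green grip sleeve 28 mm in diameter from 30 to 62 mm, then a green cap 22 mm in diameter. Round, so its yaw does not matter. Origin: centre of the underside; z up along the punch.
Mind the look-alikes: they are no part of the job. Of the things shaped like the yellow_punch, the yellow one is meant. What is shaped like the green_punch but purple is not meant.

How it is judged (in metres and radians):
At the end, for the whole second after the job is handed in: Each punch stands in the aluminium rack in the pocket reversing its place on the wooden rack (from the brass balls), within 12 mm of the pocket centre along and across the rack, underside within 4 mm of the pocket floor, tilted under 0.1 rad, slower than 0.02 m/s (((x of red_block in the frame of wood_rack between -0.101 and -0.061 m and x of red_punch in the frame of alu_rack between 0.069 and 0.093 m) or (x of red_block in the frame of wood_rack between -0.047 and -0.007 m and x of red_punch in the frame of alu_rack between 0.015 and 0.039 m) or (x of red_block in the frame of wood_rack between 0.007 and 0.047 m and x of red_punch in the frame of alu_rack between -0.039 and -0.015 m) or (x of red_block in the frame of wood_rack between 0.061 and 0.101 m and x of red_punch in the frame of alu_rack between -0.093 and -0.069 m)) and y of red_punch in the frame of alu_rack between -0.012 and 0.012 m and z of red_punch in the frame of alu_rack between 0.009 and 0.017 m and angle between each of red_punch, yellow_punch, blue_punch, green_punch's own z axis and vertical below 0.1 rad and linear speed of each of red_punch, yellow_punch, blue_punch, green_punch below 0.02 m/s and ((x of yellow_block in the frame of wood_rack between -0.101 and -0.061 m and x of yellow_punch in the frame of alu_rack between 0.069 and 0.093 m) or (x of yellow_block in the frame of wood_rack between -0.047 and -0.007 m and x of yellow_punch in the frame of alu_rack between 0.015 and 0.039 m) or (x of yellow_block in the frame of wood_rack between 0.007 and 0.047 m and x of yellow_punch in the frame of alu_rack between -0.039 and -0.015 m) or (x of yellow_block in the frame of wood_rack between 0.061 and 0.101 m and x of yellow_punch in the frame of alu_rack between -0.093 and -0.069 m)) and y of yellow_punch in the frame of alu_rack between -0.012 and 0.012 m and z of yellow_punch in the frame of alu_rack between 0.009 and 0.017 m and ((x of blue_block in the frame of wood_rack between -0.101 and -0.061 m and x of blue_punch in the frame of alu_rack between 0.069 and 0.093 m) or (x of blue_block in the frame of wood_rack between -0.047 and -0.007 m and x of blue_punch in the frame of alu_rack between 0.015 and 0.039 m) or (x of blue_block in the frame of wood_rack between 0.007 and 0.047 m and x of blue_punch in the frame of alu_rack between -0.039 and -0.015 m) or (x of blue_block in the frame of wood_rack between 0.061 and 0.101 m and x of blue_punch in the frame of alu_rack between -0.093 and -0.069 m)) and y of blue_punch in the frame of alu_rack between -0.012 and 0.012 m and z of blue_punch in the frame of alu_rack between 0.009 and 0.017 m and ((x of green_block in the frame of wood_rack between -0.101 and -0.061 m and x of green_punch in the frame of alu_rack between 0.069 and 0.093 m) or (x of green_block in the frame of wood_rack between -0.047 and -0.007 m and x of green_punch in the frame of alu_rack between 0.015 and 0.039 m) or (x of green_block in the frame of wood_rack between 0.007 and 0.047 m and x of green_punch in the frame of alu_rack between -0.039 and -0.015 m) or (x of green_block in the frame of wood_rack between 0.061 and 0.101 m and x of green_punch in the frame of alu_rack between -0.093 and -0.069 m)) and y of green_punch in the frame of alu_rack between -0.012 and 0.012 m and z of green_punch in the frame of alu_rack between 0.009 and 0.017 m); the robot touches nothing.
It fails at once if the red punch is dropped or thrown (faster than 0.8 m/s with no finger touching it, a fall of over about 30 mm) (linear speed of red_punch above 0.8 m/s and contact force between the fingers and red_punch below 0.05 N).
It fails at once if the yellow punch is dropped or thrown (faster than 0.8 m/s with no finger touching it, a fall of over about 30 mm) (linear speed of yellow_punch above 0.8 m/s and contact force between the fingers and yellow_punch below 0.05 N).
It fails at once if the blue punch is dropped or thrown (faster than 0.8 m/s with no finger touching it, a fall of over about 30 mm) (linear speed of blue_punch above 0.8 m/s and contact force between the fingers and blue_punch below 0.05 N).
It fails at once if the green punch is dropped or thrown (faster than 0.8 m/s with no finger touching it, a fall of over about 30 mm) (linear speed of green_punch above 0.8 m/s and contact force between the fingers and green_punch below 0.05 N).
It also fails if it takes over 109 s, if anything falls off the work surface, if the arm or the gripper's body presses on something with over 40 N, if the wrist force passes 120 N, or if a joint passes its speed limit or range.

## Working session

There is one attempt and no reset: what is moved stays moved. The work goes in short steps, Python scripts to look and compute and a shell command to move; the robot and the scene stay as the last step left them, time stands still between calls to the robot, and variables do not carry over. Pictures are saved under pics/ and viewed, at most 14 in all, crops included, and the job is handed in when it is done.

```bash
ls; mkdir -p pics
python3 - <<'E'
from plant import robot,eyes,job,regions_of,place_of
import cv2,numpy as np
s=robot.sense();print(s['time_s'],s['tcp_pos'],s['orientation'],s['gripper_width'])
for c in("scene","side","wrist"):
    im=eyes.read_camera(c);cv2.imwrite(f"pics/{c}0.png",im[...,::-1])
    k=eyes.calibration(c);print(c,{a:np.round(b,3).tolist() for a,b in k.items()})
    for n in["wood_rack","alu_rack"]+[a+b for a in("red","yellow","blue","green") for b in("_block","_punch")]:
        print(c,n,[(np.round(p['pixel']).tolist(),round(p['score'],2)) for p in place_of(n,c)[:3]])
E
```

```text
pics
0.0 [0.17071109 0.6010078  0.2497172 ] [[-9.61932765e-01  2.73285891e-01 -4.20231288e-04]
 [ 2.73286191e-01  9.61932185e-01 -1.06234341e-03]
 [ 1.13910536e-04 -1.13674634e-03 -9.99999347e-01]] 0.08512113728561117
scene {'camera_matrix': [[487.31, 0.0, 310.871], [0.0, 487.31, 244.022], [0.0, 0.0, 1.0]], 'T': [[0.032, 0.575, -0.818, 1.279], [0.999, -0.034, 0.015, -0.017], [-0.019, -0.818, -0.575, 0.567], [0.0, 0.0, 0.0, 1.0]]}
scene wood_rack [([442.0, 260.0], 0.56)]
scene alu_rack [([220.0, 267.0], 0.85)]
scene red_block [([446.0, 233.0], 0.65)]
scene red_punch []
scene yellow_block [([435.0, 267.0], 0.75)]
scene yellow_punch [([440.0, 261.0], 0.82), ([373.0, 254.0], 0.55)]
scene blue_block [([443.0, 248.0], 0.48)]
scene blue_punch []
scene green_block [([435.0, 282.0], 0.55)]
scene green_punch [([432.0, 281.0], 0.98), ([437.0, 283.0], 0.71), ([445.0, 316.0], 0.67)]
side {'camera_matrix': [[572.653, 0.0, 310.922], [0.0, 572.653, 238.133], [0.0, 0.0, 1.0]], 'T': [[-0.985, -0.089, 0.149, 0.427], [-0.173, 0.573, -0.801, 0.884], [-0.014, -0.815, -0.58, 0.689], [0.0, 0.0, 0.0, 1.0]]}

[... 272 characters left out ...]
01.0, 339.0], 0.67)]
side blue_block [([331.0, 359.0], 0.69)]
side blue_punch [([329.0, 353.0], 0.79)]
side green_block [([272.0, 331.0], 0.66), ([298.0, 340.0], 0.33)]
side green_punch [([228.0, 324.0], 0.94), ([273.0, 327.0], 0.83)]
wrist {'camera_matrix': [[342.546, 0.0, 313.33], [0.0, 342.546, 240.412], [0.0, 0.0, 1.0]], 'hand_eye': [[-0.001, -0.946, -0.325, 0.084], [1.0, -0.001, -0.0, -0.001], [-0.0, -0.325, 0.946, -0.124], [0.0, 0.0, 0.0, 1.0]]}
wrist wood_rack []
wrist alu_rack []
wrist red_block [([153.0, 458.0], 0.77)]
wrist red_punch [([147.0, 460.0], 0.66)]
wrist yellow_block []
wrist yellow_punch []
wrist blue_block []
wrist blue_punch []
wrist green_block []
wrist green_punch []
```

View pics/side0.png

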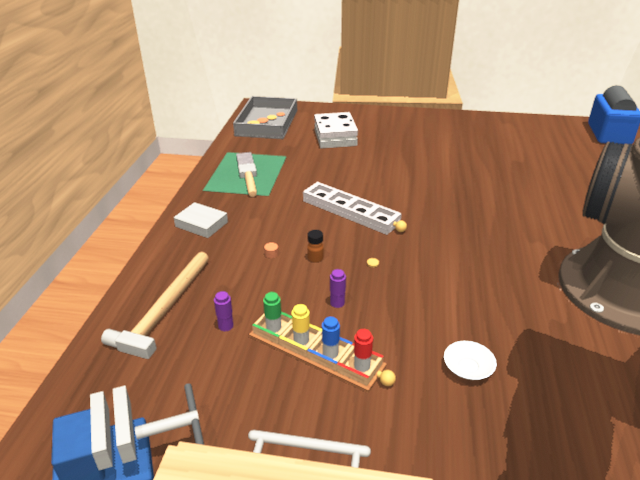

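View pics/scene0.png

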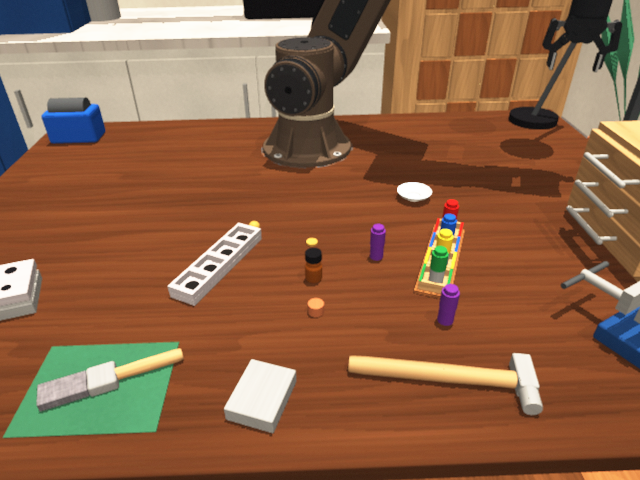

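The wood rack is at side (318,345). From the ball at (388,378) the order is red (363,350), blue (330,338), yellow (300,325), green (272,312). The alu rack is at side (351,207), with its ball at (400,226). The purple look-alikes at side (224,311) and (338,288) are not meant, since the colour is wrong and they stand outside the rack. Next I measure both racks from both views.

```bash
cat > h.py <<'E'
import cv2,numpy as np
from scipy.optimize import least_squares
from plant import robot,eyes,job,regions_of,place_of
def proj(K,T,P):
    c=(np.asarray(P)-T[:3,3])@T[:3,:3]; p=c@K.T
    return p[:,:2]/p[:,2:]
def camT(c):
    k=eyes.calibration(c);K=np.array(k['camera_matrix'])
    if 'T' in k:return K,np.array(k['T'])
    s=robot.sense();W=np.eye(4);W[:3,:3]=s['orientation'];W[:3,3]=s['tcp_pos']
    return K,W@np.array(k['hand_eye'])
HUE={'red':[(0,7),(173,180)],'yellow':[(23,34)],'blue':[(105,122)],'green':[(50,80)]}
def cmask(im,col):
    h=cv2.cvtColor(im,cv2.COLOR_RGB2HSV);m=np.zeros(im.shape[:2],bool)
    for a,b in HUE[col]:m|=(h[...,0]>=a)&(h[...,0]<=b)&(h[...,1]>150)&(h[...,2]>60)
    return m
def back(K,T,px,z):
    d=T[:3,:3]@np.linalg.inv(K)@np.array([px[0],px[1],1.]);return T[:3,3]+d*(z-T[2,3])/d[2]
def rack(p,xs,y=0,z=0):
    x0,y0,a=p;return np.array([[x0+x*np.cos(a)-y*np.sin(a),y0+x*np.sin(a)+y*np.cos(a),z] for x in xs])
def fit(obs,p0):  # obs: list of (K,T,xlocal,z,pixel)
    f=lambda p:np.concatenate([(proj(K,T,rack(p,[x],0,z))[0]-q) for K,T,x,z,q in obs])
    return least_squares(f,p0,loss='soft_l1',f_scale=2)
def spots(im,mask):
    """dark spots inside the alu rack mask"""
    m=cv2.morphologyEx(mask.astype(np.uint8),cv2.MORPH_CLOSE,np.ones((15,15)))
    g=cv2.cvtColor(im,cv2.COLOR_RGB2GRAY);d=((g<60)&(cv2.erode(m,np.ones((5,5)))>0)).astype(np.uint8)
    n,l,st,ce=cv2.connectedComponentsWithStats(d)
    return [(ce[i],st[i,4]) for i in range(1,n) if st[i,4]>12]
E
python3 - <<'E'
from h import *
for c in("scene","side"):
    im=eyes.read_camera(c);K,T=camT(c)
    for col in HUE:
        w=regions_of(col+'_punch',c)
        for r in w[:4]:
            m=cmask(im,col)&cv2.dilate(r['pixels'].astype(np.uint8),np.ones((5,5))).astype(bool)
            if m.sum()>60:
                ys,xs=np.nonzero(m);print(c,col,round(r['score'],2),m.sum(),xs.mean().round(1),ys.mean().round(1),back(K,T,(xs.mean(),ys.mean()),.062).round(4))
    r=regions_of('alu_rack',c)[0]
    print(c,'alu',r['box'],back(K,T,r['box'][:2],.02).round(4))
    for s,a in spots(im,r['pixels']):print('  spot',s.round(1),a,back(K,T,s,.013).round(4))
    for n in('purple',):
        h=cv2.cvtColor(im,cv2.COLOR_RGB2HSV);m=((h[...,0]>130)&(h[...,0]<155)&(h[...,1]>100)).astype(np.uint8)
        nn,l,st,ce=cv2.connectedComponentsWithStats(m)
        for i in range(1,nn):
            if st[i,4]>80:print('  purple',ce[i].round(1),st[i,4],back(K,T,ce[i],.04).round(3))
E
```

```text
scene red 0.49 220 451.1 206.8 [0.4482 0.2804 0.062 ]
scene yellow 0.54 148 445.3 236.1 [0.5504 0.2424 0.062 ]
scene blue 0.79 193 448.9 221.9 [0.5034 0.2613 0.062 ]
scene alu [215.8, 263.1, 96.9, 84.0] [ 0.5526 -0.1813  0.02  ]
  spot [242.1 237.2] 26 [ 0.4593 -0.1409  0.013 ]
  spot [226.7 251.6] 33 [ 0.5074 -0.1668  0.013 ]
  spot [210.1 267.4] 47 [ 0.556  -0.1922  0.013 ]
  spot [191.7 284.6] 57 [ 0.6043 -0.2183  0.013 ]
  purple [377.1 241.4] 450 [0.529 0.122 0.04 ]
  purple [448.  304.1] 637 [0.708 0.209 0.04 ]
side red 0.65 555 362.8 345.1 [0.4641 0.2775 0.062 ]
side yellow 0.62 110 300.8 317.1 [0.5668 0.2328 0.062 ]
side blue 0.95 438 330.2 332.5 [0.516  0.2591 0.062 ]
side alu [353.0, 209.9, 104.0, 51.1] [ 0.5273 -0.1572  0.02  ]
  purple [337.4 287.6] 499 [0.523 0.127 0.04 ]
  purple [223.4 310.4] 564 [0.702 0.214 0.04 ]
```

```bash
cat >> h.py <<'E'
def plan(target,yaw_y=None,s=None):
    """turn (units about tool z, total) and then shift (units) to put the TCP at target with tool y at angle yaw_y (deg, mod 180)"""
    s=s or robot.sense();R=np.array(s['orientation']);p=np.array(s['tcp_pos'])
    t=0
    if yaw_y is not None:
        cur=np.degrees(np.arctan2(R[1,1],R[0,1]));d=(yaw_y-cur+90)%180-90;t=-np.radians(d)
        R=R@cv2.Rodrigues(np.array([0,0,t]))[0]
    print('from',p.round(4),'turn z',round(t/.1,2),'shift',((R.T@(np.array(target)-p))/.025).round(2))
E
python3 - <<'E'
from h import *
plan([.532,.249,.22],65.5)
E
```

```text
from [0.1708 0.6012 0.2503] turn z 1.51 shift [-18.99  -6.83   1.21]
```

```bash
python3 -m creep '[[[0,0,0],[0,0,0.755]],[[0,0,0],[0,0,0.755]],[[-0.95,-0.34,0.06],[0,0,0]],[[-0.95,-0.34,0.06],[0,0,0]],[[-0.95,-0.34,0.06],[0,0,0]],[[-0.95,-0.34,0.06],[0,0,0]],[[-0.95,-0.34,0.06],[0,0,0]],[[-0.95,-0.34,0.06],[0,0,0]]]' 1 40
python3 -m creep '[[[-0.95,-0.34,0.06],[0,0,0]],[[-0.95,-0.34,0.06],[0,0,0]],[[-0.95,-0.34,0.06],[0,0,0]],[[-0.95,-0.34,0.06],[0,0,0]],[[-0.95,-0.34,0.06],[0,0,0]],[[-0.95,-0.34,0.06],[0,0,0]],[[-0.95,-0.34,0.06],[0,0,0]],[[-0.95,-0.34,0.06],[0,0,0]]]'
python3 -m creep '[[[-0.95,-0.34,0.06],[0,0,0]],[[-0.95,-0.34,0.06],[0,0,0]],[[-0.95,-0.34,0.06],[0,0,0]],[[-0.95,-0.34,0.06],[0,0,0]],[[-0.95,-0.34,0.06],[0,0,0]],[[-0.95,-0.34,0.06],[0,0,0]],[[0,0,0],[0,0,0]],[[0,0,0],[0,0,0]]]'
python3 - <<'E'
from h import *
K,T=camT('wrist');im=eyes.read_camera('wrist');cv2.imwrite('pics/w1.png',im[...,::-1])
for col in HUE:
    for r in regions_of(col+'_block','wrist')[:2]:print(col,'block',round(r['score'],2),np.round(r['box'],1))
    for r in place_of(col+'_block','wrist')[:2]:print(col,'block',round(r['score'],2),r['pixel'],back(K,T,r['pixel'],.008).round(4))
    for r in place_of(col+'_punch','wrist')[:2]:print(col,'punch',round(r['score'],2),r['pixel'],back(K,T,r['pixel'],.013).round(4))
E
```

```text
time_s: 2.92
tcp_pos: [0.28, 0.4948, 0.2413]
orientation: [[-0.91, 0.415, 0.0], [0.415, 0.91, 0.0], [-0.0, 0.0, -1.0]]
contact_force: [0.6, -0.0, -0.1]
gripper_width: 0.0852
grasp_force: 0.0
time_s: 3.58
tcp_pos: [0.4248, 0.3541, 0.2294]
orientation: [[-0.91, 0.415, 0.0], [0.415, 0.91, 0.0], [-0.0, 0.0, -1.0]]
contact_force: [-0.7, 0.5, -0.7]
gripper_width: 0.0854
grasp_force: 0.0
time_s: 4.25
tcp_pos: [0.5329, 0.2487, 0.22]
orientation: [[-0.909, 0.417, -0.0], [0.417, 0.909, 0.0], [0.0, -0.0, -1.0]]
contact_force: [-0.3, -1.0, -0.7]
gripper_width: 0.0856
grasp_force: 0.0
red block 0.72 [309.2 136.9  66.1  63.4]
red block 0.76 [308.4, 139.0] [0.468  0.2729 0.008 ]
red punch 0.61 [306.5, 135.3] [0.4641 0.2729 0.013 ]
yellow block 0.59 [314.4 251.3  56.5  52.1]
yellow block 0.64 [312.0, 244.2] [0.5648 0.232  0.008 ]
yellow punch 0.7 [314.5, 245.5] [0.5655 0.2345 0.013 ]
yellow punch 0.68 [204.3, 249.1] [0.5217 0.1297 0.013 ]
blue block 0.6 [310.4 196.4  56.9  61.9]
blue block 0.93 [309.4, 193.8] [0.5156 0.2518 0.008 ]
blue punch 0.8 [313.1, 194.5] [0.5169 0.2553 0.013 ]
green block 0.65 [315.6 299.6  47.8  49.9]
green block 0.61 [313.8 204.   37.1  43.4]
green block 0.84 [318.8, 292.5] [0.6188 0.2153 0.008 ]
green punch 0.84 [344.1, 354.3] [0.7009 0.21   0.013 ]
green punch 0.8 [316.2, 297.2] [0.6203 0.2114 0.013 ]
```

View pics/w1.png

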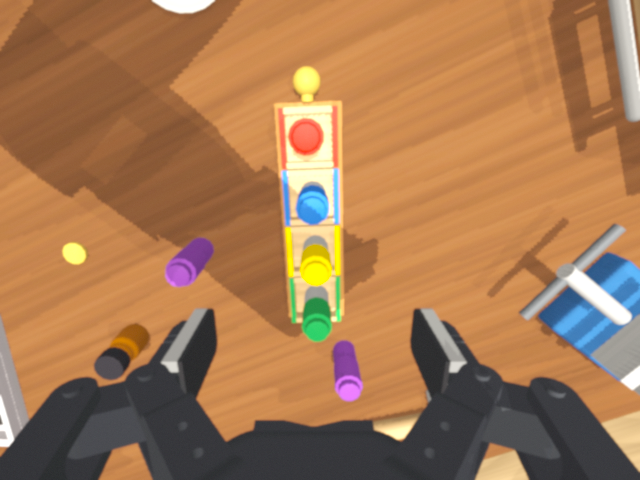

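The wrist view shows the wood rack upright in the image. Its ball is at (306,82), then red (306,135), blue (312,203), yellow (316,265) and green (317,315). The purple look-alikes at (190,262) and (346,370) are outside the rack. Next I fit each punch's silhouette.

```bash
cat >> h.py <<'E'
def sil(x,y,z0):
    a=np.linspace(0,2*np.pi,48);c,s=np.cos(a),np.sin(a)
    return np.concatenate([np.c_[x+r*c,y+r*s,0*a+z0+z] for r,z in((.014,.03),(.014,.062),(.011,.07))])
def punchfit(im,K,T,col,p0,z0=.013):
    p=proj(K,T,sil(*p0,z0));lo=p.min(0)-12;hi=p.max(0)+12
    m=cmask(im,col);g=np.zeros_like(m);g[int(max(lo[1],0)):int(hi[1]),int(max(lo[0],0)):int(hi[0])]=1
    n,l,st,ce=cv2.connectedComponentsWithStats(cv2.morphologyEx((m&g).astype(np.uint8),cv2.MORPH_OPEN,np.ones((5,5))))
    i=1+st[1:,4].argmax();b=st[i]
    box=np.array([b[0]-.5,b[1]-.5,b[0]+b[2]-.5,b[1]+b[3]-.5])
    def f(q):
        p=proj(K,T,sil(*q,z0));return np.r_[p.min(0),p.max(0)]-box
    r=least_squares(f,p0,x_scale=.01);return r.x,np.abs(r.fun).max()
E
python3 - <<'E'
from h import *
K,T=camT('wrist');im=eyes.read_camera('wrist')
P=[]
for col,p0,x in(('red',(.464,.275),.081),('blue',(.516,.254),.027),('yellow',(.564,.233),-.027),('green',(.612,.213),-.081)):
    q,e=punchfit(im,K,T,col,p0);print(col,q.round(4),'px',e.round(1));P.append(q)
P=np.array(P);d=P[0]-P[3];print('spacing',np.linalg.norm(np.diff(P,axis=0),axis=1).round(4),'yaw',np.degrees(np.arctan2(d[1],d[0])),'centre',P.mean(0))
plan([*P[0],.13],np.degrees(np.arctan2(d[1],d[0]))-90)
E
```

```text
red [0.4638 0.2735] px 2.1
blue [0.5028 0.261 ] px 17.7
yellow [0.5664 0.2346] px 0.8
green [0.6169 0.2126] px 2.1
spacing [0.0409 0.0689 0.0551] yaw 158.2975481819901 centre [0.53746139 0.24544354]
from [0.5324 0.2495 0.2203] turn z -0.49 shift [ 2.9  -0.12  3.61]
```

```bash
python3 -m creep '[[[0,0,0],[0,0,-0.49]],[[0.967,-0.04,0.7],[0,0,0]],[[0.967,-0.04,0.7],[0,0,0]],[[0.966,-0.04,0.7],[0,0,0]],[[0,0,0.4],[0,0,0]],[[0,0,0],[0,0,0]],[[0,0,0],[0,0,0]],[[0,0,0],[0,0,0]]]' 1 40
python3 - <<'E'
from h import *
K,T=camT('wrist');im=eyes.read_camera('wrist');cv2.imwrite('pics/w2.png',im[...,::-1])
for col,p0 in(('red',(.464,.275)),('blue',(.516,.254))):
    q,e=punchfit(im,K,T,col,p0);print(col,q.round(4),'px',e.round(1))
plan([.4638,.2735,.058],68.3)
E
```

```text
time_s: 5.62
tcp_pos: [0.4652, 0.2735, 0.1585]
orientation: [[-0.929, 0.37, 0.001], [0.37, 0.929, 0.001], [-0.001, 0.001, -1.0]]
contact_force: [0.5, -0.6, 0.3]
gripper_width: 0.0855
grasp_force: 0.0
red [0.4631 0.2737] px 1.5
blue [0.5152 0.2547] px 1.9
from [0.4652 0.2734 0.1586] turn z -0.01 shift [ 0.06 -0.02  4.02]
```

View pics/w2.png

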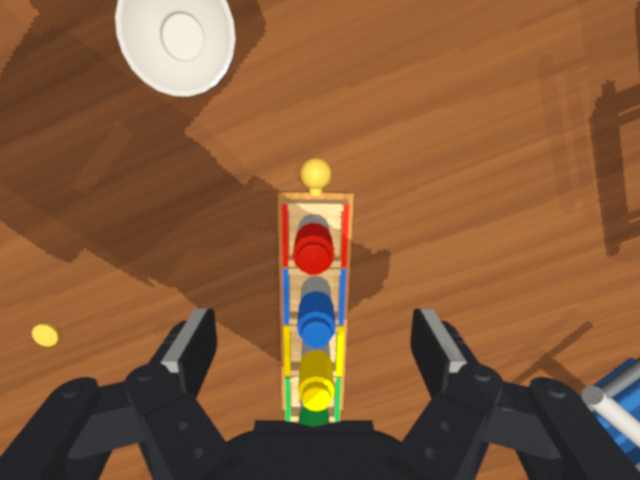

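The red punch at (313,248) is centred between the fingers, right beside the ball at (316,175). I descend and grip.

```bash
python3 -m creep '[[[0.06,-0.02,0.9],[0,0,0]],[[0.02,0,0.9],[0,0,0]],[[0,0,0.9],[0,0,0]],[[0,0,0.8],[0,0,0]],[[0,0,0.52],[0,0,0]],[[0,0,0],[0,0,0]],[[0,0,0],[0,0,0]],[[0,0,0],[0,0,0]]]' 1 40
python3 -m creep '[[[0,0,0],[0,0,0]],[[0,0,0],[0,0,0]],[[0,0,0],[0,0,0]],[[0,0,0],[0,0,0]],[[0,0,0],[0,0,0]],[[0,0,0],[0,0,0]],[[0,0,0],[0,0,0]],[[0,0,0],[0,0,0]]]' 0 40
```

```text
time_s: 6.33
tcp_pos: [0.4628, 0.2739, 0.0584]
orientation: [[-0.929, 0.37, 0.001], [0.37, 0.929, 0.001], [-0.001, 0.001, -1.0]]
contact_force: [0.4, -0.7, 0.6]
gripper_width: 0.0856
grasp_force: 0.0
time_s: 7.0
tcp_pos: [0.4621, 0.2738, 0.0577]
orientation: [[-0.929, 0.37, 0.0], [0.37, 0.929, 0.0], [-0.0, 0.0, -1.0]]
contact_force: [0.1, -0.9, 6.8]
gripper_width: 0.027
grasp_force: 39.0
```

```bash
python3 -m creep '[[[0,0,-0.4],[0,0,0]],[[0,0,-0.9],[0,0,0]],[[0,0,-0.9],[0,0,0]],[[0,0,-0.9],[0,0,0]],[[0,0,-0.9],[0,0,0]],[[0,0,-0.9],[0,0,0]],[[0,0,-0.9],[0,0,0]],[[0,0,-0.3],[0,0,0]]]' 0 40
python3 - <<'E'
from h import *
plan([.55,-.187,.22],62)
E
```

```text
time_s: 7.67
tcp_pos: [0.4624, 0.2741, 0.2131]
orientation: [[-0.929, 0.37, 0.004], [0.37, 0.929, 0.002], [-0.003, 0.003, -1.0]]
contact_force: [0.5, 0.7, -1.9]
gripper_width: 0.0272
grasp_force: 39.8
from [0.4624 0.2741 0.2131] turn z 1.1 shift [-11.75 -14.64  -0.3 ]
```

```bash
python3 -m creep '[[[0,0,-0.1],[0,0,0.55]],[[0,0,-0.1],[0,0,0.55]],[[-0.4,-0.5,0],[0,0,0]],[[-0.7,-0.87,0],[0,0,0]],[[-0.7,-0.87,0],[0,0,0]],[[-0.7,-0.87,0],[0,0,0]],[[-0.7,-0.87,0],[0,0,0]],[[-0.7,-0.87,0],[0,0,0]]]' 0 40
python3 -m creep '[[[-0.7,-0.87,0],[0,0,0]],[[-0.7,-0.87,0],[0,0,0]],[[-0.7,-0.87,0],[0,0,0]],[[-0.7,-0.87,0],[0,0,0]],[[-0.7,-0.87,0],[0,0,0]],[[-0.7,-0.87,0],[0,0,0]],[[-0.7,-0.87,0],[0,0,0]],[[-0.7,-0.87,0],[0,0,0]]]'
python3 -m creep '[[[-0.7,-0.87,0],[0,0,0]],[[-0.7,-0.87,0],[0,0,0]],[[-0.7,-0.87,0],[0,0,0]],[[0,0,0],[0,0,0]],[[0,0,0],[0,0,0]],[[0,0,0],[0,0,0]]]'
python3 - <<'E'
from h import *
K,T=camT('wrist');im=eyes.read_camera('wrist');cv2.imwrite('pics/w3.png',im[...,::-1])
rs=regions_of('alu_rack','wrist')
for r in rs:print(r['score'],np.round(r['box'],1))
for s,a in spots(im,rs[0]['pixels']):print('  spot',s.round(1),a,back(K,T,s,.013).round(4))
E
```

```text
time_s: 8.33
tcp_pos: [0.4908, 0.1197, 0.2143]
orientation: [[-0.883, 0.469, -0.001], [0.469, 0.883, -0.0], [0.001, -0.0, -1.0]]
contact_force: [0.7, 0.0, -1.8]
gripper_width: 0.027
grasp_force: 39.8
time_s: 9.0
tcp_pos: [0.5327, -0.0997, 0.2142]
orientation: [[-0.883, 0.47, -0.001], [0.47, 0.883, 0.0], [0.001, -0.0, -1.0]]
contact_force: [0.6, -0.1, -2.8]
gripper_width: 0.0271
grasp_force: 39.8
time_s: 9.5
tcp_pos: [0.5482, -0.1802, 0.2141]
orientation: [[-0.883, 0.47, -0.001], [0.47, 0.883, 0.001], [0.002, 0.0, -1.0]]
contact_force: [0.6, 0.3, -2.4]
gripper_width: 0.0272
grasp_force: 39.9
0.91 [306.1 174.   63.3 274.7]
  spot [306.2 112.3] 503 [ 0.4633 -0.1426  0.013 ]
  spot [306.6 173.7] 411 [ 0.511  -0.1681  0.013 ]
  spot [306.8 228.6] 341 [ 0.5586 -0.1936  0.013 ]
```

View pics/w3.png

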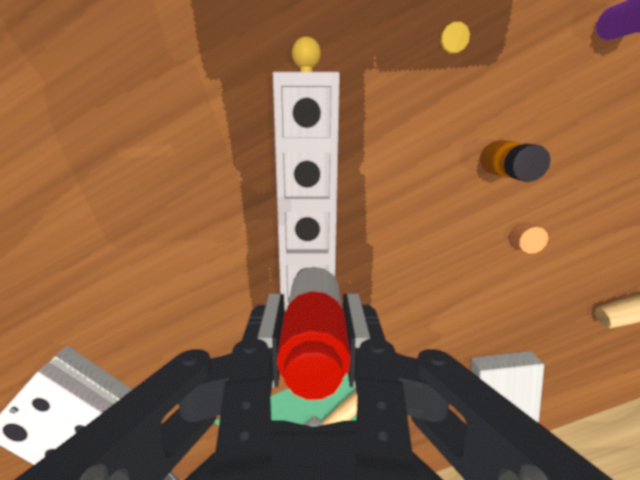

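The rack's ball is at (306,52), and the spots at (306,112), (307,174) and (307,229) are 54.1 mm apart, which matches. The fourth pocket, farthest from the ball, extrapolates to (0.606,-0.219) and is for red.

Run:
```python
from h import *
plan([.6063,-.2191,.0585],61.9)
```

```text
from [ 0.5484 -0.1797  0.2146] turn z 0.02 shift [-2.79 -0.3   6.24]
```

```bash
python3 -m creep '[[[-0.93,-0.1,0.8],[0,0,0.02]],[[-0.93,-0.1,0.8],[0,0,0]],[[-0.93,-0.1,0.8],[0,0,0]],[[0,0,0.8],[0,0,0]],[[0,0,0.8],[0,0,0]],[[0,0,0.6],[0,0,0]],[[0,0,0],[0,0,0]],[[0,0,0],[0,0,0]]]' 0 40
python3 - <<'E'
from h import *
plan([.6063,-.2191,.0585],61.9)
E
```

```text
time_s: 10.27
tcp_pos: [0.6066, -0.2192, 0.0995]
orientation: [[-0.882, 0.47, -0.001], [0.47, 0.882, 0.001], [0.001, 0.0, -1.0]]
contact_force: [-0.3, 0.4, -0.0]
gripper_width: 0.0268
grasp_force: 39.8
from [ 0.6066 -0.2192  0.0995] turn z 0.01 shift [ 0.01 -0.    1.64]
```

```bash
python3 -m creep '[[[0,0,0.5],[0,0,0]],[[0,0,0.4],[0,0,0]],[[0,0,0.3],[0,0,0]],[[0,0,0.2],[0,0,0]],[[0,0,0.12],[0,0,0]],[[0,0,0.08],[0,0,0]],[[0,0,0],[0,0,0]],[[0,0,0],[0,0,0]]]' 0 40
```

```text
time_s: 10.93
tcp_pos: [0.6068, -0.2202, 0.0599]
orientation: [[-0.882, 0.471, 0.0], [0.471, 0.882, -0.0], [-0.0, 0.0, -1.0]]
contact_force: [0.5, 0.8, -1.4]
gripper_width: 0.0272
grasp_force: 39.9
```

```bash
python3 -c "
from h import *
s=robot.sense();print(s['tcp_pos'],s['contact_force'])"
```

```text
[ 0.60683286 -0.22019089  0.05994817] [ 0.45359287  0.77058241 -1.41629837]
```

```bash
python3 -m creep '[[[0,0,0.04],[0,0,0]],[[0,0,0.03],[0,0,0]],[[0,0,0],[0,0,0]]]' 0 40; python3 -m creep '[[[0,0,0],[0,0,0]],[[0,0,0],[0,0,0]],[[0,0,0],[0,0,0]],[[0,0,0],[0,0,0]],[[0,0,0],[0,0,0]],[[0,0,0],[0,0,0]]]' 1 40
python3 -m creep '[[[0,0,-0.5],[0,0,0]],[[0,0,-0.9],[0,0,0]],[[0,0,-0.9],[0,0,0]],[[0,0,-0.9],[0,0,0]],[[0,0,-0.9],[0,0,0]],[[0,0,-0.9],[0,0,0]],[[0,0,0],[0,0,0]],[[0,0,0],[0,0,0]]]' 1 40
python3 - <<'E'
from h import *
K,T=camT('wrist');im=eyes.read_camera('wrist');cv2.imwrite('pics/w4.png',im[...,::-1])
print(punchfit(im,K,T,'red',(.6063,-.2191)))
im=eyes.read_camera('side');cv2.imwrite('pics/s4.png',cv2.resize(im[150:390,180:500,::-1],None,fx=2,fy=2))
plan([.5151,.2547,.20],68.3)
E
```

```text
time_s: 11.18
tcp_pos: [0.6067, -0.2201, 0.0581]
orientation: [[-0.882, 0.471, 0.0], [0.471, 0.882, 0.0], [-0.0, 0.0, -1.0]]
contact_force: [-0.0, -0.3, -2.5]
gripper_width: 0.027
grasp_force: 39.9
time_s: 11.68
tcp_pos: [0.6067, -0.2201, 0.0581]
orientation: [[-0.882, 0.471, 0.0], [0.471, 0.882, 0.0], [-0.0, 0.0, -1.0]]
contact_force: [0.4, -1.0, 0.0]
gripper_width: 0.0857
grasp_force: 0.0
time_s: 12.35
tcp_pos: [0.607, -0.2203, 0.1851]
orientation: [[-0.882, 0.471, 0.003], [0.471, 0.882, -0.001], [-0.003, 0.0, -1.0]]
contact_force: [-0.9, 0.2, -0.4]
gripper_width: 0.0855
grasp_force: 0.0
(array([ 0.60812598, -0.22124114]), np.float64(1.2758006769705617))
from [ 0.6064 -0.22    0.1829] turn z -1.12 shift [10.41 16.29 -0.68]
```

View pics/s4.png

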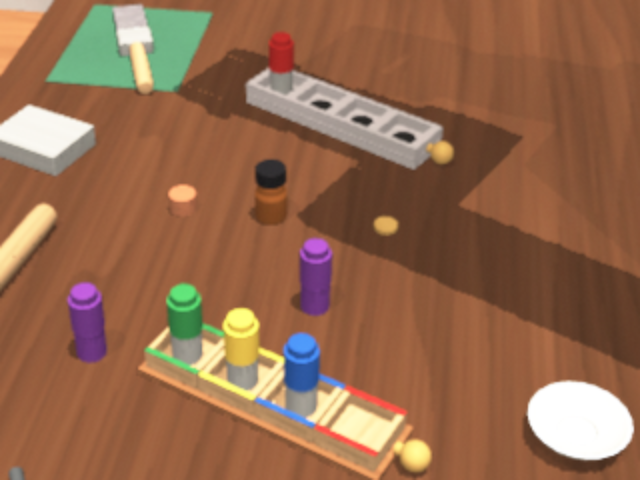

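The crop shows red upright in the pocket farthest from the ball (crop 281,62), with blue (302,375) next in the wood rack. I fetch blue.

```bash
python3 -m creep '[[[0,0,-0.34],[0,0,-0.56]],[[0,0,-0.34],[0,0,-0.56]],[[0.61,0.96,0],[0,0,0]],[[0.61,0.96,0],[0,0,0]],[[0.61,0.96,0],[0,0,0]],[[0.61,0.96,0],[0,0,0]],[[0.61,0.96,0],[0,0,0]],[[0.61,0.96,0],[0,0,0]]]' 1 40
python3 -m creep '[[[0.61,0.96,0],[0,0,0]],[[0.61,0.96,0],[0,0,0]],[[0.61,0.96,0],[0,0,0]],[[0.61,0.96,0],[0,0,0]],[[0.61,0.96,0],[0,0,0]],[[0.61,0.96,0],[0,0,0]],[[0.61,0.96,0],[0,0,0]],[[0.61,0.96,0],[0,0,0]]]'
python3 -m creep '[[[0.61,0.95,0],[0,0,0]],[[0.61,0.95,0],[0,0,0]],[[0.6,0.9,0],[0,0,0]],[[0,0,0],[0,0,0]],[[0,0,0],[0,0,0]],[[0,0,0],[0,0,0]]]'
python3 - <<'E'
from h import *
K,T=camT('wrist');im=eyes.read_camera('wrist')
for c,p in(('blue',(.5151,.2547)),('yellow',(.5664,.2346))):print(punchfit(im,K,T,c,p))
plan([.5151,.2547,.058],68.3)
E
```

```text
time_s: 13.12
tcp_pos: [0.5741, -0.0512, 0.199]
orientation: [[-0.929, 0.37, -0.002], [0.37, 0.929, 0.001], [0.002, -0.0, -1.0]]
contact_force: [-0.4, -0.3, -0.3]
gripper_width: 0.0853
grasp_force: 0.0
time_s: 13.78
tcp_pos: [0.5318, 0.1722, 0.1991]
orientation: [[-0.929, 0.37, -0.002], [0.37, 0.929, -0.0], [0.002, -0.001, -1.0]]
contact_force: [0.2, -0.2, 0.9]
gripper_width: 0.0853
grasp_force: 0.0
time_s: 14.28
tcp_pos: [0.5159, 0.2526, 0.1993]
orientation: [[-0.929, 0.369, -0.001], [0.369, 0.929, -0.001], [0.001, -0.001, -1.0]]
contact_force: [1.1, -0.1, 0.2]
gripper_width: 0.0853
grasp_force: 0.0
(array([0.51066727, 0.256573  ]), np.float64(7.457978814352316))
(array([0.56639667, 0.2345339 ]), np.float64(1.369374717626556))
from [0.5162 0.2522 0.1995] turn z -0.0 shift [0.07 0.08 5.66]
```

```bash
python3 -m creep '[[[0.05,0.07,0.9],[0,0,0]],[[0.02,0.01,0.9],[0,0,0]],[[0,0,0.9],[0,0,0]],[[0,0,0.9],[0,0,0]],[[0,0,0.9],[0,0,0]],[[0,0,0.7],[0,0,0]],[[0,0,0.46],[0,0,0]],[[0,0,0],[0,0,0]]]' 1 40
python3 -m creep '[[[0,0,0],[0,0,0]],[[0,0,0],[0,0,0]],[[0,0,0],[0,0,0]],[[0,0,0],[0,0,0]],[[0,0,0],[0,0,0]],[[0,0,0],[0,0,0]],[[0,0,0],[0,0,0]],[[0,0,0],[0,0,0]]]' 0 40
python3 -m creep '[[[0,0,-0.4],[0,0,0]],[[0,0,-0.9],[0,0,0]],[[0,0,-0.9],[0,0,0]],[[0,0,-0.9],[0,0,0]],[[0,0,-0.9],[0,0,0]],[[0,0,-0.9],[0,0,0]],[[0,0,-0.6],[0,0,0]],[[0,0,0],[0,0,0]]]' 0 40
python3 - <<'E'
from h import *
plan([.5586,-.1936,.20],61.9)
E
```

```text
time_s: 15.0
tcp_pos: [0.5148, 0.2542, 0.0564]
orientation: [[-0.929, 0.371, -0.003], [0.371, 0.929, -0.001], [0.003, -0.002, -1.0]]
contact_force: [-0.2, 0.2, -0.5]
gripper_width: 0.0856
grasp_force: 0.0
time_s: 15.67
tcp_pos: [0.5156, 0.2556, 0.0595]
orientation: [[-0.929, 0.37, 0.001], [0.37, 0.929, 0.001], [-0.001, 0.001, -1.0]]
contact_force: [-0.3, 0.0, 5.4]
gripper_width: 0.0267
grasp_force: 39.0
time_s: 16.33
tcp_pos: [0.5161, 0.2558, 0.1998]
orientation: [[-0.929, 0.37, 0.005], [0.37, 0.929, 0.002], [-0.004, 0.004, -1.0]]
contact_force: [0.2, 0.1, -2.1]
gripper_width: 0.0267
grasp_force: 39.6
from [0.5161 0.2558 0.1998] turn z 1.12 shift [ -9.97 -15.06  -0.03]
```

```bash
python3 -m creep '[[[0,0,0],[0,0,0.56]],[[0,0,0],[0,0,0.56]],[[-0.4,-0.6,0],[0,0,0]],[[-0.62,-0.94,0],[0,0,0]],[[-0.62,-0.94,0],[0,0,0]],[[-0.62,-0.94,0],[0,0,0]],[[-0.62,-0.94,0],[0,0,0]],[[-0.62,-0.94,0],[0,0,0]]]' 0 40
python3 -m creep '[[[-0.62,-0.94,0],[0,0,0]],[[-0.62,-0.94,0],[0,0,0]],[[-0.62,-0.94,0],[0,0,0]],[[-0.62,-0.94,0],[0,0,0]],[[-0.62,-0.94,0],[0,0,0]],[[-0.62,-0.94,0],[0,0,0]],[[-0.62,-0.94,0],[0,0,0]],[[-0.62,-0.94,0],[0,0,0]]]'
python3 -m creep '[[[-0.62,-0.94,0],[0,0,0]],[[-0.62,-0.94,0],[0,0,0]],[[-0.27,-0.36,0],[0,0,0]],[[0,0,0.9],[0,0,0]],[[0,0,0.9],[0,0,0]],[[0,0,0.9],[0,0,0]],[[0,0,0.9],[0,0,0]],[[0,0,0],[0,0,0]]]'
python3 - <<'E'
from h import *
plan([.5586,-.1936,.0605],61.9)
E
```

```text
time_s: 17.0
tcp_pos: [0.5295, 0.096, 0.1954]
orientation: [[-0.882, 0.471, -0.001], [0.471, 0.882, 0.0], [0.001, -0.0, -1.0]]
contact_force: [0.6, -0.3, -1.4]
gripper_width: 0.027
grasp_force: 39.7
time_s: 17.67
tcp_pos: [0.5503, -0.1282, 0.1953]
orientation: [[-0.882, 0.471, -0.001], [0.471, 0.882, 0.0], [0.001, -0.0, -1.0]]
contact_force: [0.3, -0.0, -1.8]
gripper_width: 0.0273
grasp_force: 39.7
time_s: 18.33
tcp_pos: [0.5557, -0.193, 0.1018]
orientation: [[-0.882, 0.471, -0.006], [0.471, 0.882, 0.003], [0.007, -0.0, -1.0]]
contact_force: [-0.7, 0.9, -1.4]
gripper_width: 0.0271
grasp_force: 39.7
from [ 0.5557 -0.193   0.1018] turn z -0.0 shift [-0.12  0.03  1.65]
```

```bash
python3 -m creep '[[[-0.08,0.02,0.5],[0,0,0]],[[0,0,0.4],[0,0,0]],[[0,0,0.3],[0,0,0]],[[0,0,0.2],[0,0,0]],[[0,0,0.1],[0,0,0]],[[0,0,0],[0,0,0]],[[0,0,0],[0,0,0]]]' 0 40
```

```text
time_s: 18.92
tcp_pos: [0.5598, -0.1947, 0.0688]
orientation: [[-0.882, 0.471, 0.0], [0.471, 0.882, -0.0], [-0.0, 0.0, -1.0]]
contact_force: [-0.4, 0.8, -1.7]
gripper_width: 0.027
grasp_force: 39.7
```

```bash
python3 -m creep '[[[0.05,0,0.14],[0,0,0]],[[0,0,0.12],[0,0,0]],[[0,0,0.07],[0,0,0]],[[0,0,0],[0,0,0]],[[0,0,0],[0,0,0]]]' 0 40;python3 -m creep '[[[0,0,0.03],[0,0,0]],[[0,0,0],[0,0,0]],[[0,0,0],[0,0,0]]]' 0 40
```

```text
time_s: 19.33
tcp_pos: [0.5586, -0.194, 0.0602]
orientation: [[-0.882, 0.471, -0.0], [0.471, 0.882, 0.0], [0.0, 0.0, -1.0]]
contact_force: [0.1, 0.2, -1.8]
gripper_width: 0.0269
grasp_force: 39.7
time_s: 19.58
tcp_pos: [0.5586, -0.194, 0.0596]
orientation: [[-0.882, 0.471, 0.0], [0.471, 0.882, 0.0], [-0.0, 0.0, -1.0]]
contact_force: [-0.7, 0.5, -1.9]
gripper_width: 0.0268
grasp_force: 40.0
```

Under 1 mm above the floor, so I release blue, rise, and go for yellow.

```bash
python3 -m creep '[[[0,0,0.02],[0,0,0]],[[0,0,0],[0,0,0]],[[0,0,0],[0,0,0]],[[0,0,0],[0,0,0]],[[0,0,0],[0,0,0]],[[0,0,0],[0,0,0]]]' 1 40
python3 -m creep '[[[0,0,-0.5],[0,0,0]],[[0,0,-0.9],[0,0,0]],[[0,0,-0.9],[0,0,0]],[[0,0,-0.9],[0,0,0]],[[0,0,-0.9],[0,0,0]],[[0,0,-0.9],[0,0,0]],[[0,0,-0.6],[0,0,0]],[[0,0,0],[0,0,0]]]' 1 40
python3 - <<'E'
from h import *
K,T=camT('wrist');im=eyes.read_camera('wrist')
for c,p in(('blue',(.5586,-.194)),('red',(.607,-.22))):print(punchfit(im,K,T,c,p))
plan([.5665,.2346,.20],68.3)
E
```

```text
time_s: 20.08
tcp_pos: [0.5586, -0.1941, 0.0591]
orientation: [[-0.882, 0.471, 0.0], [0.471, 0.882, 0.0], [-0.0, 0.0, -1.0]]
contact_force: [-0.7, -0.5, -0.2]
gripper_width: 0.0854
grasp_force: 0.0
time_s: 20.75
tcp_pos: [0.5595, -0.1944, 0.2032]
orientation: [[-0.882, 0.471, 0.005], [0.471, 0.882, -0.002], [-0.006, 0.0, -1.0]]
contact_force: [0.4, -0.7, 0.9]
gripper_width: 0.0855
grasp_force: 0.0
(array([ 0.55810507, -0.19447842]), np.float64(1.7887925595890124))
(array([ 0.60799286, -0.22123333]), np.float64(1.5169342327964728))
from [ 0.559  -0.1942  0.2012] turn z -1.12 shift [ 6.06 16.05  0.02]
```

```bash
python3 -m creep '[[[0,0,0],[0,0,-0.56]],[[0,0,0],[0,0,-0.56]],[[0.36,0.95,0],[0,0,0]],[[0.36,0.95,0],[0,0,0]],[[0.36,0.95,0],[0,0,0]],[[0.36,0.95,0],[0,0,0]],[[0.36,0.95,0],[0,0,0]],[[0.36,0.95,0],[0,0,0]]]' 1 40
python3 -m creep '[[[0.36,0.95,0],[0,0,0]],[[0.36,0.95,0],[0,0,0]],[[0.36,0.95,0],[0,0,0]],[[0.36,0.95,0],[0,0,0]],[[0.36,0.95,0],[0,0,0]],[[0.36,0.95,0],[0,0,0]],[[0.36,0.95,0],[0,0,0]],[[0.36,0.95,0],[0,0,0]]]'
python3 -m creep '[[[0.36,0.95,0],[0,0,0]],[[0.36,0.95,0],[0,0,0]],[[0.3,0.85,0],[0,0,0]],[[0,0,0],[0,0,0]],[[0,0,0],[0,0,0]],[[0,0,0],[0,0,0]],[[0,0,0],[0,0,0]]]'
python3 - <<'E'
from h import *
K,T=camT('wrist');im=eyes.read_camera('wrist')
for c,p in(('yellow',(.5664,.2346)),('green',(.617,.2126))):print(punchfit(im,K,T,c,p))
plan([.5665,.2346,.058],68.3)
E
```

```text
time_s: 21.47
tcp_pos: [0.5605, -0.0405, 0.1982]
orientation: [[-0.929, 0.37, -0.002], [0.37, 0.929, 0.0], [0.002, -0.0, -1.0]]
contact_force: [0.4, 0.5, -0.5]
gripper_width: 0.0855
grasp_force: 0.0
time_s: 22.13
tcp_pos: [0.5639, 0.1626, 0.1982]
orientation: [[-0.929, 0.37, -0.002], [0.37, 0.929, -0.0], [0.001, -0.001, -1.0]]
contact_force: [0.2, -0.6, -0.6]
gripper_width: 0.0855
grasp_force: 0.0
time_s: 22.72
tcp_pos: [0.5661, 0.2338, 0.1987]
orientation: [[-0.929, 0.371, -0.001], [0.371, 0.929, -0.0], [0.001, -0.0, -1.0]]
contact_force: [0.9, -0.6, 0.1]
gripper_width: 0.0855
grasp_force: 0.0
(array([0.56666902, 0.23477593]), np.float64(0.6834790130503734))
(array([0.61701492, 0.21254936]), np.float64(2.4814454232536036))
from [0.5662 0.2338 0.1989] turn z -0.01 shift [-0.    0.04  5.63]
```

```bash
python3 -m creep '[[[0,0.04,0.9],[0,0,0]],[[0,0,0.9],[0,0,0]],[[0,0,0.9],[0,0,0]],[[0,0,0.9],[0,0,0]],[[0,0,0.9],[0,0,0]],[[0,0,0.7],[0,0,0]],[[0,0,0.43],[0,0,0]],[[0,0,0],[0,0,0]]]' 1 40
python3 -m creep '[[[0,0,0],[0,0,0]],[[0,0,0],[0,0,0]],[[0,0,0],[0,0,0]],[[0,0,0],[0,0,0]],[[0,0,0],[0,0,0]],[[0,0,0],[0,0,0]],[[0,0,0],[0,0,0]],[[0,0,0],[0,0,0]]]' 0 40
python3 -m creep '[[[0,0,-0.4],[0,0,0]],[[0,0,-0.9],[0,0,0]],[[0,0,-0.9],[0,0,0]],[[0,0,-0.9],[0,0,0]],[[0,0,-0.9],[0,0,0]],[[0,0,-0.9],[0,0,0]],[[0,0,-0.7],[0,0,0]],[[0,0,0],[0,0,0]]]' 0 40
python3 - <<'E'
from h import *
plan([.511,-.1681,.20],61.9)
E
```

```text
time_s: 23.43
tcp_pos: [0.5659, 0.2348, 0.0563]
orientation: [[-0.929, 0.371, -0.003], [0.371, 0.929, -0.001], [0.003, -0.002, -1.0]]
contact_force: [-0.9, 0.0, -0.2]
gripper_width: 0.0854
grasp_force: 0.0
time_s: 24.1
tcp_pos: [0.5669, 0.2358, 0.0592]
orientation: [[-0.929, 0.37, 0.001], [0.37, 0.929, 0.0], [-0.001, 0.001, -1.0]]
contact_force: [-0.6, -1.1, 6.8]
gripper_width: 0.027
grasp_force: 39.2
time_s: 24.77
tcp_pos: [0.5675, 0.2361, 0.2023]
orientation: [[-0.929, 0.37, 0.005], [0.37, 0.929, 0.002], [-0.004, 0.004, -1.0]]
contact_force: [0.8, 0.3, -2.2]
gripper_width: 0.0268
grasp_force: 39.9
from [0.5675 0.2361 0.2023] turn z 1.12 shift [ -5.62 -15.33   0.05]
```

```bash
python3 -m creep '[[[0,0,0],[0,0,0.56]],[[0,0,0],[0,0,0.56]],[[-0.22,-0.6,0],[0,0,0]],[[-0.35,-0.97,0],[0,0,0]],[[-0.35,-0.97,0],[0,0,0]],[[-0.35,-0.97,0],[0,0,0]],[[-0.35,-0.97,0],[0,0,0]],[[-0.35,-0.97,0],[0,0,0]]]' 0 40
python3 -m creep '[[[-0.35,-0.97,0],[0,0,0]],[[-0.35,-0.97,0],[0,0,0]],[[-0.35,-0.97,0],[0,0,0]],[[-0.35,-0.97,0],[0,0,0]],[[-0.35,-0.97,0],[0,0,0]],[[-0.35,-0.97,0],[0,0,0]],[[-0.35,-0.97,0],[0,0,0]],[[-0.35,-0.97,0],[0,0,0]]]'
python3 -m creep '[[[-0.35,-0.97,0],[0,0,0]],[[-0.35,-0.97,0],[0,0,0]],[[-0.1,-0.15,0.6],[0,0,0]],[[0,0,0.9],[0,0,0]],[[0,0,0.9],[0,0,0]],[[0,0,0.9],[0,0,0]],[[0,0,0.5],[0,0,0]],[[0,0,0],[0,0,0]]]'
python3 -m creep '[[[0,0,0],[0,0,0]],[[0,0,0],[0,0,0]]]'
python3 - <<'E'
from h import *
plan([.511,-.1681,.0605],61.9)
E
```

```text
time_s: 25.43
tcp_pos: [0.5448, 0.0907, 0.1974]
orientation: [[-0.882, 0.47, -0.002], [0.47, 0.882, -0.0], [0.001, -0.001, -1.0]]
contact_force: [0.5, -0.5, -2.9]
gripper_width: 0.0272
grasp_force: 39.9
time_s: 26.1
tcp_pos: [0.515, -0.1132, 0.1975]
orientation: [[-0.882, 0.471, -0.001], [0.471, 0.882, 0.001], [0.001, -0.0, -1.0]]
contact_force: [0.7, 0.0, -2.7]
gripper_width: 0.0271
grasp_force: 39.9
time_s: 26.77
tcp_pos: [0.5072, -0.167, 0.1003]
orientation: [[-0.882, 0.471, -0.005], [0.471, 0.882, 0.002], [0.006, -0.0, -1.0]]
contact_force: [-0.3, -0.5, -1.8]
gripper_width: 0.027
grasp_force: 39.9
time_s: 26.93
tcp_pos: [0.5091, -0.1675, 0.1038]
orientation: [[-0.882, 0.471, 0.0], [0.471, 0.882, -0.0], [-0.0, 0.0, -1.0]]
contact_force: [-0.8, -0.4, -1.6]
gripper_width: 0.0269
grasp_force: 39.9
from [ 0.5091 -0.1675  0.1038] turn z -0.0 shift [-0.08  0.01  1.73]
```

```bash
python3 -m creep '[[[-0.08,0.01,0.5],[0,0,0]],[[0,0,0.5],[0,0,0]],[[0,0,0.35],[0,0,0]],[[0,0,0.2],[0,0,0]],[[0,0,0.14],[0,0,0]],[[0,0,0.04],[0,0,0]],[[0,0,0],[0,0,0]],[[0,0,0],[0,0,0]]]' 0 40
```

```text
time_s: 27.6
tcp_pos: [0.5112, -0.1681, 0.0604]
orientation: [[-0.882, 0.471, 0.001], [0.471, 0.882, -0.0], [-0.001, 0.0, -1.0]]
contact_force: [-0.3, 0.1, -2.3]
gripper_width: 0.0271
grasp_force: 40.0
```

```bash
python3 -m creep '[[[0,0,0.03],[0,0,0]],[[0,0,0.02],[0,0,0]],[[0,0,0],[0,0,0]]]' 0 40
python3 -m creep '[[[0,0,0],[0,0,0]],[[0,0,0],[0,0,0]],[[0,0,0],[0,0,0]],[[0,0,0],[0,0,0]],[[0,0,0],[0,0,0]],[[0,0,0],[0,0,0]]]' 1 40
python3 -m creep '[[[0,0,-0.5],[0,0,0]],[[0,0,-0.9],[0,0,0]],[[0,0,-0.9],[0,0,0]],[[0,0,-0.9],[0,0,0]],[[0,0,-0.9],[0,0,0]],[[0,0,-0.9],[0,0,0]],[[0,0,-0.6],[0,0,0]],[[0,0,0],[0,0,0]]]' 1 40
python3 - <<'E'
from h import *
K,T=camT('wrist');im=eyes.read_camera('wrist')
for c,p in(('yellow',(.511,-.168)),('blue',(.5586,-.194))):print(punchfit(im,K,T,c,p))
plan([.617,.2126,.20],68.3)
E
```

```text
time_s: 27.85
tcp_pos: [0.5112, -0.1681, 0.0592]
orientation: [[-0.882, 0.471, 0.001], [0.471, 0.882, -0.0], [-0.001, 0.0, -1.0]]
contact_force: [-0.7, -0.4, 2.5]
gripper_width: 0.0269
grasp_force: 40.6
time_s: 28.35
tcp_pos: [0.511, -0.168, 0.0588]
orientation: [[-0.882, 0.471, 0.0], [0.471, 0.882, 0.0], [0.0, 0.0, -1.0]]
contact_force: [0.9, -0.8, 0.4]
gripper_width: 0.0856
grasp_force: 0.0
time_s: 29.02
tcp_pos: [0.5119, -0.1684, 0.2017]
orientation: [[-0.882, 0.471, 0.004], [0.471, 0.882, -0.002], [-0.005, 0.0, -1.0]]
contact_force: [0.8, -0.3, -0.0]
gripper_width: 0.0857
grasp_force: 0.0
(array([ 0.51047327, -0.16883774]), np.float64(1.9426144632254818))
(array([ 0.55148091, -0.19131408]), np.float64(9.596881765006117))
from [ 0.5114 -0.1682  0.1999] turn z -1.12 shift [ 1.710e+00  1.571e+01 -1.000e-02]
```

```bash
python3 -m creep '[[[0,0,0],[0,0,-0.56]],[[0,0,0],[0,0,-0.56]],[[0.11,0.98,0],[0,0,0]],[[0.11,0.98,0],[0,0,0]],[[0.11,0.98,0],[0,0,0]],[[0.11,0.98,0],[0,0,0]],[[0.11,0.98,0],[0,0,0]],[[0.11,0.98,0],[0,0,0]]]' 1 40
python3 -m creep '[[[0.11,0.98,0],[0,0,0]],[[0.11,0.98,0],[0,0,0]],[[0.11,0.98,0],[0,0,0]],[[0.11,0.98,0],[0,0,0]],[[0.11,0.98,0],[0,0,0]],[[0.11,0.98,0],[0,0,0]],[[0.11,0.98,0],[0,0,0]],[[0.11,0.98,0],[0,0,0]]]'
python3 -m creep '[[[0.11,0.98,0],[0,0,0]],[[0.1,0.98,0],[0,0,0]],[[0,0,0],[0,0,0]],[[0,0,0],[0,0,0]],[[0,0,0],[0,0,0]],[[0,0,0],[0,0,0]]]'
python3 - <<'E'
from h import *
K,T=camT('wrist');im=eyes.read_camera('wrist');cv2.imwrite('pics/w5.png',im[...,::-1])
for c,p in(('green',(.617,.2126)),):print(punchfit(im,K,T,c,p))
plan([.6165,.2126,.058],68.3)
E
```

```text
time_s: 29.73
tcp_pos: [0.5498, -0.0241, 0.1974]
orientation: [[-0.929, 0.37, -0.002], [0.37, 0.929, 0.0], [0.002, -0.0, -1.0]]
contact_force: [-0.3, -0.6, 0.5]
gripper_width: 0.0853
grasp_force: 0.0
time_s: 30.4
tcp_pos: [0.6018, 0.1661, 0.1971]
orientation: [[-0.929, 0.37, -0.002], [0.37, 0.929, -0.0], [0.002, -0.001, -1.0]]
contact_force: [0.6, -0.7, 0.2]
gripper_width: 0.0858
grasp_force: 0.0
time_s: 30.9
tcp_pos: [0.615, 0.2114, 0.1982]
orientation: [[-0.929, 0.37, -0.001], [0.37, 0.929, -0.0], [0.001, -0.001, -1.0]]
contact_force: [0.5, 0.1, 0.8]
gripper_width: 0.0855
grasp_force: 0.0
(array([0.6173602 , 0.21285511]), np.float64(1.857417165544291))
from [0.6151 0.2114 0.1985] turn z -0.01 shift [-0.04  0.07  5.62]
```

View pics/w5.png

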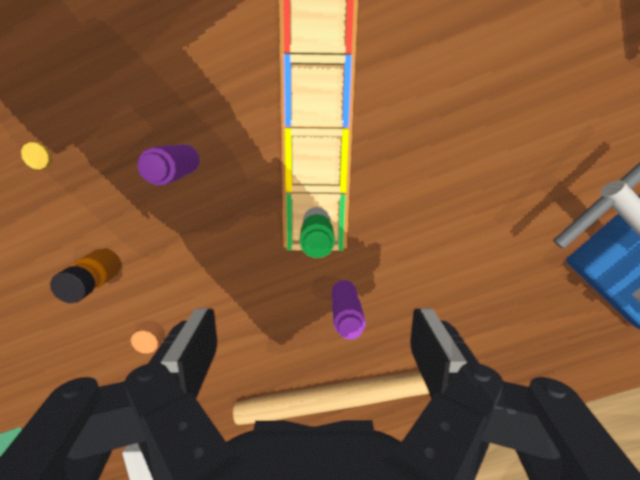

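Green (317,235) is alone in the wood rack. The purple look-alike (347,310) is outside the rack and well clear of the fingers.

```bash
python3 -m creep '[[[-0.05,0.06,0.9],[0,0,0]],[[0,0,0.9],[0,0,0]],[[0,0,0.9],[0,0,0]],[[0,0,0.9],[0,0,0]],[[0,0,0.9],[0,0,0]],[[0,0,0.7],[0,0,0]],[[0,0,0.42],[0,0,0]],[[0,0,0],[0,0,0]]]' 1 40
python3 -m creep '[[[0,0,0],[0,0,0]],[[0,0,0],[0,0,0]],[[0,0,0],[0,0,0]],[[0,0,0],[0,0,0]],[[0,0,0],[0,0,0]],[[0,0,0],[0,0,0]],[[0,0,0],[0,0,0]],[[0,0,0],[0,0,0]]]' 0 40
python3 -m creep '[[[0,0,-0.4],[0,0,0]],[[0,0,-0.9],[0,0,0]],[[0,0,-0.9],[0,0,0]],[[0,0,-0.9],[0,0,0]],[[0,0,-0.9],[0,0,0]],[[0,0,-0.9],[0,0,0]],[[0,0,-0.7],[0,0,0]],[[0,0,0],[0,0,0]]]' 0 40
python3 - <<'E'
from h import *
plan([.4633,-.1426,.20],61.9)
E
```

```text
time_s: 31.62
tcp_pos: [0.6162, 0.2124, 0.0563]
orientation: [[-0.929, 0.371, -0.003], [0.371, 0.929, -0.001], [0.003, -0.002, -1.0]]
contact_force: [-1.5, -0.8, -0.0]
gripper_width: 0.0857
grasp_force: 0.0
time_s: 32.28
tcp_pos: [0.6173, 0.2133, 0.0593]
orientation: [[-0.929, 0.37, 0.001], [0.37, 0.929, 0.0], [-0.001, 0.001, -1.0]]
contact_force: [-1.1, -1.9, 6.7]
gripper_width: 0.0269
grasp_force: 39.1
time_s: 32.95
tcp_pos: [0.6181, 0.2137, 0.2027]
orientation: [[-0.929, 0.37, 0.006], [0.37, 0.929, 0.002], [-0.005, 0.004, -1.0]]
contact_force: [0.5, 0.2, -1.9]
gripper_width: 0.0273
grasp_force: 39.6
from [0.6181 0.2137 0.2027] turn z 1.12 shift [ -1.25 -15.49   0.05]
```

```bash
python3 -m creep '[[[0,0,0],[0,0,0.56]],[[0,0,0],[0,0,0.56]],[[-0.05,-0.6,0],[0,0,0]],[[-0.08,-0.98,0],[0,0,0]],[[-0.08,-0.98,0],[0,0,0]],[[-0.08,-0.98,0],[0,0,0]],[[-0.08,-0.98,0],[0,0,0]],[[-0.08,-0.98,0],[0,0,0]]]' 0 40
python3 -m creep '[[[-0.08,-0.98,0],[0,0,0]],[[-0.08,-0.98,0],[0,0,0]],[[-0.08,-0.98,0],[0,0,0]],[[-0.08,-0.98,0],[0,0,0]],[[-0.08,-0.98,0],[0,0,0]],[[-0.08,-0.98,0],[0,0,0]],[[-0.08,-0.98,0],[0,0,0]],[[-0.08,-0.98,0],[0,0,0]]]'
python3 -m creep '[[[-0.08,-0.98,0],[0,0,0]],[[-0.08,-0.98,0],[0,0,0]],[[-0.03,-0.19,0.6],[0,0,0]],[[0,0,0.9],[0,0,0]],[[0,0,0.9],[0,0,0]],[[0,0,0.9],[0,0,0]],[[0,0,0.5],[0,0,0]],[[0,0,0],[0,0,0]]]'
python3 -m creep '[[[0,0,0],[0,0,0]],[[0,0,0],[0,0,0]]]'
python3 - <<'E'
from h import *
plan([.4633,-.1426,.0605],61.9)
E
```

```text
time_s: 33.62
tcp_pos: [0.5611, 0.0858, 0.1976]
orientation: [[-0.882, 0.471, -0.001], [0.471, 0.882, 0.0], [0.001, -0.0, -1.0]]
contact_force: [1.2, 0.2, -0.7]
gripper_width: 0.0271
grasp_force: 39.7
time_s: 34.28
tcp_pos: [0.4828, -0.0945, 0.1978]
orientation: [[-0.882, 0.471, -0.001], [0.471, 0.882, 0.0], [0.001, -0.0, -1.0]]
contact_force: [0.8, 0.2, -1.5]
gripper_width: 0.0271
grasp_force: 39.7
time_s: 34.95
tcp_pos: [0.4614, -0.1428, 0.1007]
orientation: [[-0.882, 0.471, -0.004], [0.471, 0.882, 0.002], [0.005, -0.0, -1.0]]
contact_force: [-0.4, -0.2, -2.1]
gripper_width: 0.0266
grasp_force: 39.7
time_s: 35.12
tcp_pos: [0.4629, -0.1433, 0.1038]
orientation: [[-0.882, 0.471, 0.0], [0.471, 0.882, -0.0], [-0.0, 0.0, -1.0]]
contact_force: [0.6, 0.4, -1.8]
gripper_width: 0.0269
grasp_force: 39.7
from [ 0.4629 -0.1433  0.1038] turn z -0.0 shift [-0.    0.03  1.73]
```

```bash
python3 -m creep '[[[0,0.03,0.5],[0,0,0]],[[0,0,0.5],[0,0,0]],[[0,0,0.35],[0,0,0]],[[0,0,0.2],[0,0,0]],[[0,0,0.14],[0,0,0]],[[0,0,0.04],[0,0,0]],[[0,0,0],[0,0,0]],[[0,0,0],[0,0,0]]]' 0 40
python3 -m creep '[[[0,0,0.02],[0,0,0]],[[0,0,0.02],[0,0,0]],[[0,0,0],[0,0,0]]]' 0 40
```

```text
time_s: 35.78
tcp_pos: [0.4633, -0.1427, 0.0604]
orientation: [[-0.882, 0.471, 0.001], [0.471, 0.882, -0.0], [-0.001, 0.0, -1.0]]
contact_force: [-0.2, 0.6, -0.1]
gripper_width: 0.0274
grasp_force: 39.8
time_s: 36.03
tcp_pos: [0.4632, -0.1427, 0.0593]
orientation: [[-0.882, 0.471, 0.001], [0.471, 0.882, -0.0], [-0.001, 0.0, -1.0]]
contact_force: [0.5, -0.6, 0.2]
gripper_width: 0.0271
grasp_force: 40.2
```

```bash
python3 -m creep '[[[0,0,0],[0,0,0]],[[0,0,0],[0,0,0]],[[0,0,0],[0,0,0]],[[0,0,0],[0,0,0]],[[0,0,0],[0,0,0]],[[0,0,0],[0,0,0]]]' 1 40
python3 -m creep '[[[0,0,-0.5],[0,0,0]],[[0,0,-0.9],[0,0,0]],[[0,0,-0.9],[0,0,0]],[[0,0,-0.9],[0,0,0]],[[0,0,-0.9],[0,0,0]],[[0,0,-0.9],[0,0,0]],[[0,0,-0.6],[0,0,0]],[[0,0,0],[0,0,0]]]' 1 40
python3 -m creep '[[[0,0,0],[0,0,0]],[[0,0,0],[0,0,0]],[[0,0,0],[0,0,0]],[[0,0,0],[0,0,0]]]'
python3 - <<'E'
from h import *
im=eyes.read_camera('side');cv2.imwrite('pics/s6.png',cv2.resize(im[140:300,240:453,::-1],None,fx=3,fy=3,interpolation=cv2.INTER_CUBIC))
im2=eyes.read_camera('scene');cv2.imwrite('pics/c6.png',cv2.resize(im2[180:320,150:290,::-1],None,fx=4,fy=4,interpolation=cv2.INTER_CUBIC))
for c,i in(('side',im),('scene',im2)):
    K,T=camT(c)
    for col,p in(('red',(.607,-.22)),('blue',(.5586,-.194)),('yellow',(.511,-.168)),('green',(.4633,-.1426))):
        try:q,e=punchfit(i,K,T,col,p);print(c,col,q.round(4),e.round(1))
        except Exception as x:print(c,col,x)
E
```

```text
time_s: 36.53
tcp_pos: [0.4631, -0.1426, 0.059]
orientation: [[-0.882, 0.471, 0.0], [0.471, 0.882, 0.0], [0.0, 0.0, -1.0]]
contact_force: [-0.2, 0.9, 0.5]
gripper_width: 0.0854
grasp_force: 0.0
time_s: 37.2
tcp_pos: [0.4639, -0.143, 0.2017]
orientation: [[-0.882, 0.471, 0.004], [0.471, 0.882, -0.002], [-0.005, 0.0, -1.0]]
contact_force: [-0.0, 0.7, 1.0]
gripper_width: 0.0852
grasp_force: 0.0
time_s: 37.53
tcp_pos: [0.4628, -0.1425, 0.1981]
orientation: [[-0.882, 0.471, -0.002], [0.471, 0.882, 0.001], [0.002, -0.0, -1.0]]
contact_force: [0.3, -0.3, -0.8]
gripper_width: 0.0855
grasp_force: 0.0
side red [ 0.61   -0.2238] 0.2
side blue [ 0.5593 -0.1958] 1.4
side yellow attempt to get argmax of an empty sequence
side green attempt to get argmax of an empty sequence
scene red [ 0.6049 -0.2214] 0.8
scene blue [ 0.5574 -0.1939] 1.2
scene yellow [ 0.5082 -0.1698] 4.1
scene green [ 0.4622 -0.1419] 1.5
```

View pics/s6.png

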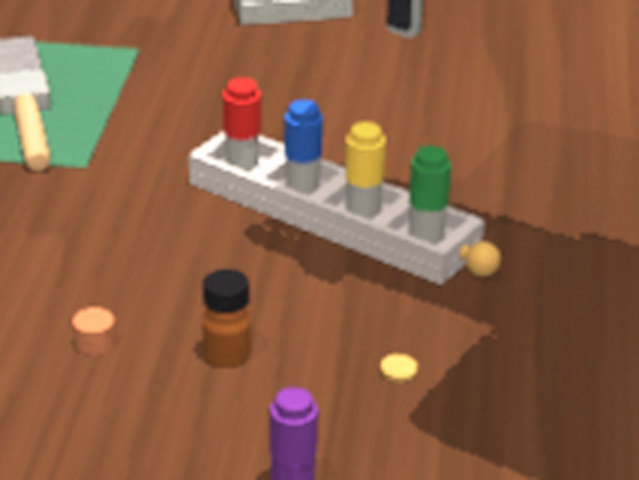

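View pics/c6.png

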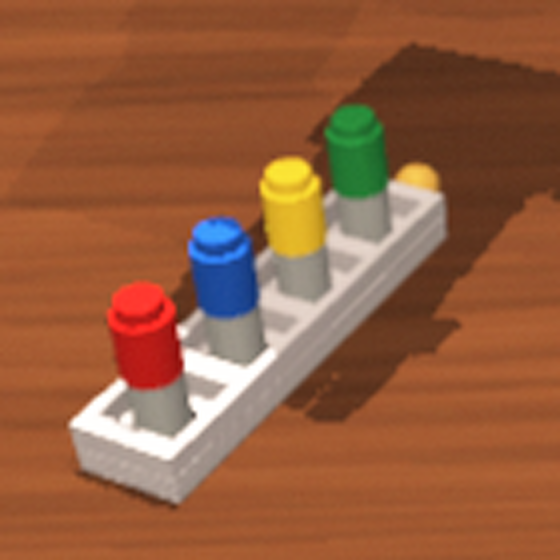

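Both crops show all four upright in their pockets. From the ball the order is green, yellow, blue, red, which is the wood rack reversed. The gripper is clear, so I hand in.

```bash
python3 -c "
from plant import job
print(job.close_job())"
```

```text
the job is handed in; nothing more can be done
None
```

I moved all four punches to the aluminium rack in reversed order (green, yellow, blue, red from its brass ball). The final images show all four upright and released, and I handed the job in at about 38 s; no verdict came back.

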